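Seal-check the push-button canisters

TASK

Press the button in the lid of each of the three metal canisters all the way down until it stops, then let go: a good lid clicks and its button stays down, which seals the canister, so leave those canisters sealed and standing where they are. A canister whose button springs back up has a worn catch: once you have tried it, lift it over and set it down upright in the empty half of the wooden repair tray. Do not drop or tip a canister or disturb the other things on the bench.

Things in the scene. Friction and masses are not known exactly. Their poses are not given: they have to be found in the camera images.
- canister_a: One of three alike, loose: round bare aluminium canister, 64 mm wide, 0.2 to 0.4 kg, black lid with its rim 82 mm up, in its middle a metal push button 36 mm wide (top 99 mm up when raised). Grip the plain wall, 10 to 66 mm up, or press the button with closed fingertips. A grey catch tab juts 4 mm from the lid at its own +x side, 73 to 78 mm up. Origin: centre of the foot, z up.
- canister_b: Same make, size and look as canister_a; its lid may be good or worn. Origin: centre of the foot, z up.
- canister_c: Same make, size and look as canister_a; its lid may be good or worn. Origin: centre of the foot, z up.
- canister_a_button (a joint): How far its button is pressed, m: 0 = up, 0.016 = at its hard stop (top 83 mm above the foot). Light spring: 1 to 2 N, at most 4 N while passing the catch. Let go, it stays down at about 0.0125 if the catch holds (pressing again changes nothing); with a worn catch it rises to 0 within 0.5 s. At least one of the three lids is worn; which cannot be seen.
- canister_b_button (a joint): The same for canister_b.
- canister_c_button (a joint): The same for canister_c.
- canister_a_top (a point): Centre of the upper face of the button of canister_a, moves down with the button.
- canister_b_top (a point): Centre of the upper face of the button of canister_b, moves down with the button.
- canister_c_top (a point): Centre of the upper face of the button of canister_c, moves down with the button.
- tray: Wooden repair tray, fixed: 150 mm (its x) by 270 mm (its y), 42 mm high, walls and floor 8 mm thick; a cross wall 36 mm high makes two halves, each 134 mm (x) by 123 mm (y) inside. Origin: centre of the underside. The empty half is on its +y side; the other holds a small tin and a dropper bottle.
- tray_empty (a point): Centre of the floor of the tray's empty half, on the floor's upper face, 8 mm above the bench.
- tin_c: Small closed candle tin, 62 mm wide, 38 mm high, in the other half of the tray. Bystander. Origin: centre of its underside.
- oil_fig: Dropper bottle, 33 mm wide, 102 mm high, standing in the other half of the tray. Bystander. Origin: centre of its underside.
- tin_a: Closed candle tin, 70 mm wide, 47 mm high, no button. Bystander. Origin: centre of its underside.
- candle_b: White candle in a straight glass, 75 mm wide, 102 mm high. Bystander. Origin: centre of its underside.
- tape_roll: Roll of tape lying flat, 96 mm wide, 25 mm high. Bystander. Origin: centre of its underside.
- glass_tall: Clean candle glass, 66 mm wide, 95 mm high. Bystander. Origin: centre of its underside.
Mind the look-alikes: they are no part of the job. Leave any pink look-alike of the canister_b alone.

How it is judged:
On the way:
1. the worn canister has been tried: its button was pressed fully down while it stood on the bench (value of joint canister_b_button above 0.0135 m and horizontal distance between canister_b and tray_empty above 0.1 m), for 0.05 s.
At the end, for the whole second after the job is handed in: Both good canisters have their buttons latched down (10 mm or more) and stand upright (within 7 degrees) within 50 mm of where they stood; the canister whose button does not stay down stands upright and at rest on the floor of the tray's empty half, released (value of joint each of canister_a_button, canister_c_button above 0.01 m and distance of each of canister_a, canister_c from where it was at the start of the episode below 0.05 m and angle between each of canister_a, canister_c, canister_b's own z axis and vertical below 0.12 rad and linear speed of each of canister_a, canister_c, canister_b below 0.03 m/s and horizontal distance between canister_b and tray_empty below 0.06 m and z of canister_b in the frame of tray_empty between -0.008 and 0.008 m); the robot touches nothing.
It fails at once if a canister is tipped by more than 35 degrees (angle between any of canister_a, canister_b, canister_c's own z axis and vertical above 0.61 rad).
It fails at once if a canister is dropped (falls free faster than 0.7 m/s) ((linear speed of canister_a above 0.7 m/s and contact force between the fingers and canister_a below 0.1 N) or (linear speed of canister_b above 0.7 m/s and contact force between the fingers and canister_b below 0.1 N) or (linear speed of canister_c above 0.7 m/s and contact force between the fingers and canister_c below 0.1 N)).
It fails at once if another thing on the bench or in the tray is shifted by more than 30 mm (distance of any of tin_c, oil_fig, tin_a, candle_b, tape_roll, glass_tall from where it was at the start of the episode above 0.03 m).
It also fails if it takes over 54 s, if anything falls off the work surface, if the arm or the gripper's body presses on something with over 40 N, if the wrist force passes 120 N, or if a joint passes its speed limit or range.

ROBOT

A 6-joint arm with a two-finger parallel gripper is mounted at the origin on a cart in front of the work surface, level with it; the furniture and walls round the work are solid. World frame = base frame: x ahead of the robot, y to its left, z up, the work surface at z = 0. Lengths are in m, angles in rad, forces in N, time in s.
With the tool pointing down it reaches from about 0.35 to 0.775 m from the base axis. Payload 7.3 kg.
Tool frame: the origin (TCP) lies at the very end of the fingers, on their centre line; the grasp point (between the pads) lies 19 mm behind it (robot.tcp_to_grasp is the z of the grasp point in the tool frame, in m); z points along the fingers, y is the line along which they close (so a half turn about z gives the same grasp; the last joint's range is limited). The gripper opens to 92 mm and grips with 3 to 60 N. Pads are 19 mm wide; open, the fingers measure 130 mm over their backs; the gripper's body (75 mm by 190 mm) begins 47 mm behind the grasp point.
Start: joints at [-1.363, 0.342, 1.524, -0, 1.275, -0.146], TCP at [0.182, -0.492, 0.227] pointing down, gripper open.
Joint ranges: [-2.53, 2.53], [-0.77, 2.02], [0.04, 2.7], [-1, 4.14], [0.28, 2.66], [-3.11, 3.11]. Speed limits (rad/s): [2.57, 2.57, 3.14, 3.14, 3.14, 3.14].

INTERFACE

Orientations are given as [roll, pitch, yaw] about the fixed x, y, z axes, in that order (R = Rz(yaw) Ry(pitch) Rx(roll)).
In Python, from cell import monitor, read_camera, get_calibration, job, robot gives the robot as it stands. The module is installed in compiled form; this text tells all that it offers.
- The arm moves only by the tool send_rows, never from a script. Its argument "targets" is a list of rows, each an object with "translation": the shift along the tool's x, y, z in cm, a list of three; "spin": the turn about the tool's z in degrees; "jaw": the opening, from 0 (shut) to 1 (fully open). A call has exactly 5 rows; each row is the pose to reach, as a shift and turn from the pose commanded when the call began, along the tool's axes at that moment; what a row does not reach only later rows make up. A row lasts 1/10 s, in which the tool goes at most 50 mm and 8.59 degrees, less where a joint would pass 70% of its speed; a pose out of reach is approached as far as the arm can. A call with a gripper value outside its range is refused whole. The fingers move at their own pace and stop on an object; "force" is the grip in N (left out, the last holds). Time passes only in rows, so rows that repeat a pose let the fingers close, or fill a call up. It gives the time, the measured TCP pose, the force, the opening and the grip force at its end, in the units of the state.
- monitor.observe(): the state, without advancing time (a new reading comes with each control period).
- read_camera(name): name is "scene" or "top" or "wrist"; returns (picture, depth): 400x640x3 uint8, red, green, blue; 400x640 float32, m along the optical axis (not along the pixel's ray), 0 where there is no reading.
- get_calibration(name): a dict with "intrinsics" (3x3 intrinsics, pixels), "D" ([k1, k2, p1, p2, k3] as OpenCV has them; the pictures are not rectified), "origin" and "orientation" of the camera in the world; the wrist camera has in their place "hand_eye" (4x4, takes a point from camera to tool coordinates, whose origin is the TCP and whose axes are the flange's). Camera axes: x right, y up, looking along -z (the intrinsics and any distortion apply to the point x, -y, -z); pixel columns grow to the right and rows downward; lengths in m; the calibration is good to about 2 mm. A picture is of the moment at which its call begins: read the wrist's pose just before it. get_calibration takes no time and is no camera call.
- job.hand_in(): hands the job in; it is judged then, once.
The state is a dict: "time": time; "qpos": joint angles; "qvel": joint speeds; "joint_efforts": joint torques, N m; "tool_pos": TCP position; "tool_rot": TCP orientation; "contact_force": force on the tool from outside, world axes, zero at the start; "torque": the same for the moment, N m; "opening": finger opening in m; "grip_force": force on a finger pad.
Only numpy, scipy, OpenCV 4.12 (cv2) and the standard library are available. Lean on these libraries where they do the work, as an engineer would, in place of code of your own. Each camera call takes 0.05 s, during which the arm holds its last target. There are 200 camera calls.

## Working session

There is one attempt and no reset: what is moved stays moved. The work goes in short steps, Python scripts to look and compute and a tool call to move; the robot and the scene stay as the last step left them, time stands still between calls to the robot, and variables do not carry over. Pictures are saved under pics/ and viewed, at most 10 in all, crops included, and the job is handed in when it is done.

Besides the shell and the picture viewer there is one more tool, called by a JSON object that holds its "name" and its "arguments". send_rows: Moves the arm, as the interface text tells. Its arguments: {"type":"object","properties":{"targets":{"type":"array"},"force":{"type":"number"}},"required":["targets"]}

```bash
mkdir -p pics
cat > h.py <<'E'
import numpy as np, cv2
from scipy.spatial.transform import Rotation as R
from cell import monitor, read_camera, get_calibration, job, robot
def cam(name, st=None):
    c=get_calibration(name); K=np.array(c["intrinsics"]); D=np.array(c["D"])
    if "hand_eye" in c:
        T=np.eye(4); T[:3,:3]=R.from_euler('xyz',st["tool_rot"]).as_matrix(); T[:3,3]=st["tool_pos"]
        M=T@np.array(c["hand_eye"])
    else:
        o=np.array(c["orientation"]); M=np.eye(4); M[:3,:3]=o if o.shape==(3,3) else R.from_euler('xyz',o).as_matrix(); M[:3,3]=c["origin"]
    return K,D,M
def ray(C,uv):
    K,D,M=C; p=cv2.undistortPoints(np.array(uv,float).reshape(-1,1,2),K,D)[:,0]
    d=np.c_[p[:,0],-p[:,1],-np.ones(len(p))]
    return M[:3,3],d@M[:3,:3].T
def at_z(C,uv,z):
    o,d=ray(C,uv); return o+d*((z-o[2])/d[:,2])[:,None]
def at_d(C,uv,dep):
    o,d=ray(C,uv); return o+d*np.array(dep)[:,None]
def proj(C,P):
    K,D,M=C; q=(np.array(P,float).reshape(-1,3)-M[:3,3])@M[:3,:3]
    return cv2.projectPoints(q*[1,-1,-1],np.zeros(3),np.zeros(3),K,D)[0][:,0]
def snap(name,f):
    st=monitor.observe(); im,de=read_camera(name); cv2.imwrite(f"pics/{f}.png",im[:,:,::-1]); np.savez(f"pics/{f}.npz",im=im,de=de,st=st)
    return im,de,st
E
python3 - <<'E'
from h import *
print(monitor.observe()); print(get_calibration("top")); print(robot.tcp_to_grasp)
snap("top","top0"); snap("scene","scene0")
E
```

```text
{'time': 0.0, 'qpos': array([-1.36297319e+00,  3.42723627e-01,  1.52504011e+00, -3.81921825e-06,
        1.27535725e+00, -1.45994238e-01]), 'qvel': array([-0.00087565, -0.00024238, -0.00276435,  0.00046666, -0.00102225,
       -0.00096694]), 'joint_efforts': array([-1.09991252e-03, -4.31245708e+01, -2.44224304e+01,  7.16293976e-02,
        5.60534012e-02, -1.18482512e-04]), 'tool_pos': array([ 0.18184069, -0.49207045,  0.22603642]), 'tool_rot': array([-3.14008005e+00, -2.18722304e-04,  3.53818322e-01]), 'contact_force': array([-0.10200686,  0.16181725,  0.64675101]), 'torque': array([-0.00289895,  0.05002738,  0.02624982]), 'grip_force': 0.0, 'opening': 0.0915692055591271}
{'intrinsics': array([[388.00385927,   0.        , 321.82335653],
       [  0.        , 388.00385927, 203.95498705],
       [  0.        ,   0.        ,   1.        ]]), 'D': array([-0.05941707,  0.        ,  0.        ,  0.        ,  0.        ]), 'origin': array([0.39147819, 0.06785561, 1.33624003]), 'orientation': array([ 0.15952725, -0.02440927, -1.59745384])}
-0.0188
```

View pics/top0.png

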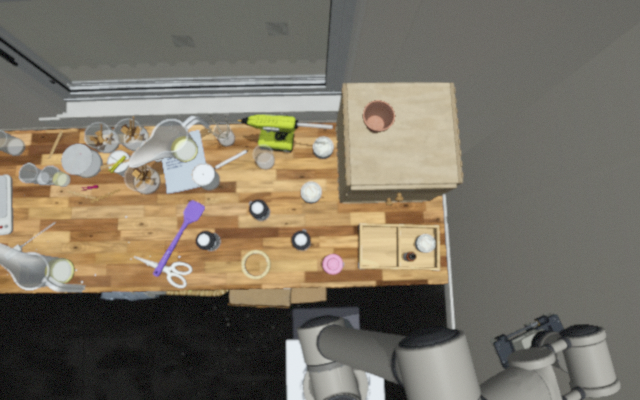

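View pics/scene0.png

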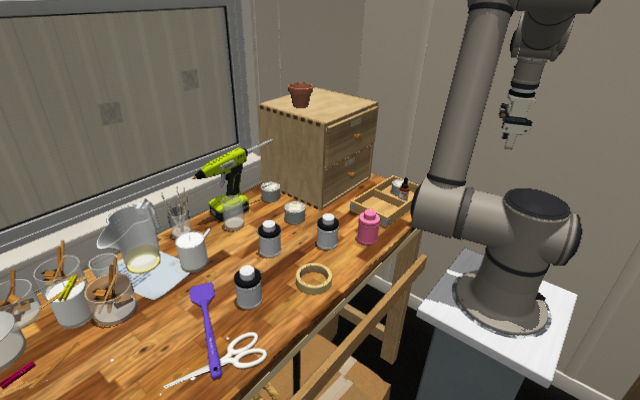

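The top view shows three black-lidded canisters at (259,210), (207,240) and (301,240). The things that could be mistaken for them are the pink look-alike at (332,264), the tins at (312,191) and (323,147), and the candle at (205,176). The empty half of the tray is at (379,247), and the tape roll is at (256,264).

Run:
```python
from h import *
im=np.load("pics/top0.npz")["im"];de=np.load("pics/top0.npz")["de"]
C=cam("top")
c=cv2.resize(im[165:285,180:450],None,fx=2.95,fy=2.95,interpolation=cv2.INTER_CUBIC); cv2.imwrite("pics/crop.png",c[:,:,::-1])
for uv in [(259,210),(207,240),(301,240),(332,264),(379,247),(256,264),(418,247)]:
    d=de[uv[1],uv[0]]; print(uv,d,at_d(C,[uv],[d]).round(3), proj(C,at_d(C,[uv],[d])))
```

```text
(259, 210) 1.2447553 [[0.575 0.235 0.1  ]] [[259. 210.]]
(207, 240) 1.2240667 [[0.482 0.4   0.101]] [[207. 240.]]
(301, 240) 1.2356787 [[0.475 0.102 0.097]] [[301. 240.]]
(332, 264) 1.22409 [[0.397 0.005 0.099]] [[332. 264.]]
(379, 247) 1.3296804 [[ 0.451 -0.163  0.005]] [[379. 247.]]
(256, 264) 1.3151937 [[0.404 0.259 0.   ]] [[256. 264.]]
(418, 247) 1.2935563 [[ 0.445 -0.287  0.044]] [[418. 247.]]
```

View pics/crop.png

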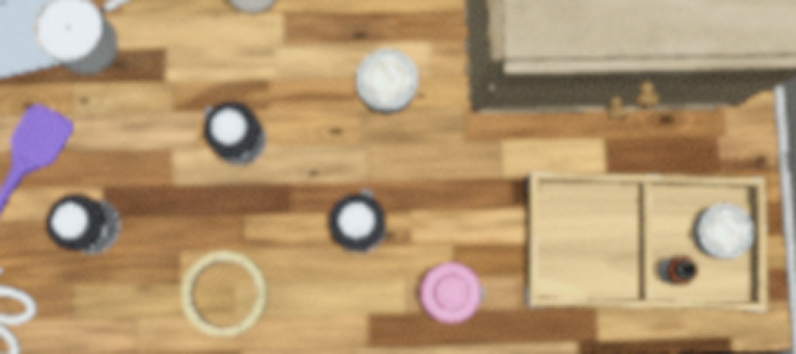

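Run:
```python
from h import *
im=np.load("pics/top0.npz")["im"];de=np.load("pics/top0.npz")["de"]
C=cam("top")
v,u=np.mgrid[0:400,0:640]; uv=np.c_[u.ravel(),v.ravel()]
P=at_d(C,uv,de.ravel()).reshape(400,640,3)
print("bench z",np.median(P[220:230,330:350,2]))
for n,(x,y) in dict(far=(.575,.235),left=(.482,.4),near=(.475,.102),pink=(.397,.005)).items():
    m=(np.hypot(P[...,0]-x,P[...,1]-y)<.06)
    b=m&(P[...,2]>.09)&(P[...,2]<.11); l=m&(P[...,2]>.07)&(P[...,2]<=.09)
    br=m&(im.min(2)>150)&(P[...,2]>.085)
    cb=uv[br.ravel()].mean(0)
    print(n,b.sum(),P[b].mean(0).round(4),P[b].std(0).round(4),"white",br.sum(),cb.round(1),at_z(C,[cb],.099).round(4))
k=np.array([(529,173),(767,180),(766,306),(527,303),(642,178),(641,304)])/2.95+[180,165]
T=at_z(C,k,.042); print(T.round(3)); 
for a in [(.0)]:
  print("tray edges",[np.linalg.norm(T[i]-T[j]).round(3) for i,j in [(0,1),(1,2),(2,3),(3,0)]],"ctr",T[:4].mean(0).round(4))
ax=(T[0]-T[1]+T[3]-T[2])[:2]; ax/=np.linalg.norm(ax); print("yaw of tray y",np.degrees(np.arctan2(ax[1],ax[0])),"empty",T[:4].mean(0)[:2]+ax*.0655)
for s,e in [((390,190),(350,190))]: print(P[195,345:460:15].round(3))
m=(P[...,1]<.05)&(P[...,1]>-.4)&(P[...,2]>.1)&(P[...,0]>.5); print("cabinet min",P[m].min(0),P[m].max(0))
```

```text
bench z 0.000865739871605764
far 98 [0.5837 0.2419 0.1   ] [0.0089 0.0091 0.0027] white 100 [257.  207.4] [[0.5832 0.2414 0.099 ]]
left 106 [0.4847 0.4115 0.0998] [0.009  0.0096 0.003 ] white 103 [203.3 239.2] [[0.4848 0.4123 0.099 ]]
near 100 [0.4784 0.1043 0.0995] [0.0089 0.0092 0.0027] white 98 [300.1 239. ] [[0.4783 0.1044 0.099 ]]
pink 100 [0.3996 0.004  0.0999] [0.0087 0.009  0.0025] white 133 [332.1 263.4] [[0.3989 0.005  0.099 ]]
[[ 0.529 -0.094  0.042]
 [ 0.514 -0.368  0.042]
 [ 0.371 -0.357  0.042]
 [ 0.383 -0.085  0.042]
 [ 0.52  -0.223  0.042]
 [ 0.378 -0.214  0.042]]
tray edges [np.float64(0.275), np.float64(0.143), np.float64(0.272), np.float64(0.147)] ctr [ 0.4491 -0.2261  0.042 ]
yaw of tray y 87.20042324505845 empty [ 0.45230756 -0.16063259]
[[ 0.613 -0.042  0.122]
 [ 0.597 -0.079  0.205]
 [ 0.597 -0.124  0.202]
 [ 0.598 -0.172  0.191]
 [ 0.597 -0.219  0.187]
 [ 0.597 -0.265  0.186]
 [ 0.595 -0.31   0.189]
 [ 0.755 -0.694 -0.722]]
cabinet min [ 0.57333143 -0.39997608  0.10010619] [1.01959801 0.04999217 0.65010704]
```

{"name": "send_rows", "arguments": {"targets": [{"translation": [3.5,-3.3,0],"spin": 4,"jaw": 0},{"translation": [7,-6.6,0],"spin": 8,"jaw": 0},{"translation": [10.5,-9.9,0],"spin": 12,"jaw": 0},{"translation": [14,-13.2,0],"spin": 16,"jaw": 0},{"translation": [17.5,-16.5,0],"spin": 20.3,"jaw": 0}], "force": 20}}

```text
time: 0.6
tool_pos: [0.2892, -0.2752, 0.2265]
tool_rot: [-3.141, 0.0, -0.004]
contact_force: [0.7, 0.4, -0.7]
opening: 0.0564
grip_force: 0.0
```

{"name": "send_rows", "arguments": {"targets": [{"translation": [2.0,-4.2,0],"spin": 0,"jaw": 0},{"translation": [4.1,-8.4,0],"spin": 0,"jaw": 0},{"translation": [6.2,-12.6,0],"spin": 0,"jaw": 0},{"translation": [8.3,-16.8,0],"spin": 0,"jaw": 0},{"translation": [10.4,-21,0],"spin": 0,"jaw": 0}]}}

```text
time: 1.1
tool_pos: [0.3933, -0.0652, 0.2267]
tool_rot: [3.141, -0.0, -0.001]
contact_force: [0.6, -0.4, -0.0]
opening: 0.0164
grip_force: 0.0
```

{"name": "send_rows", "arguments": {"targets": [{"translation": [2.0,-4.0,1],"spin": 0,"jaw": 0},{"translation": [4.1,-8.2,2],"spin": 0,"jaw": 0},{"translation": [6.2,-12.4,3.5],"spin": 0,"jaw": 0},{"translation": [8.5,-17,6],"spin": 0,"jaw": 0},{"translation": [8.5,-17,8],"spin": 0,"jaw": 0}]}}

```text
time: 1.6
tool_pos: [0.4797, 0.1067, 0.1458]
tool_rot: [-3.141, -0.002, 0.004]
contact_force: [0.7, -0.7, -0.5]
opening: 0.0003
grip_force: 0.0
```

Run:
```python
from h import *
im,de,st=snap("wrist","w1"); C=cam("wrist",st); print(st["tool_pos"],st["tool_rot"],st["time"])
print(proj(C,[[.4783,.1044,.099],[.5835,.2417,.099],[.3993,.0045,.099], st["tool_pos"]]))
```

```text
[0.47968373 0.1067106  0.14582612] [-3.14056109e+00 -1.92065192e-03  3.52727477e-03] 1.6
[[323.5211634  223.48474773]
 [ 81.93236881  46.81422272]
 [463.53006069 329.22834247]
 [319.89106544 251.0440319 ]]
```

View pics/w1.png

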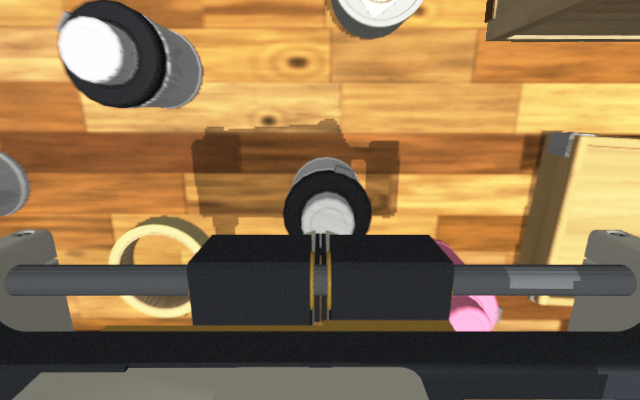

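{"name": "send_rows", "arguments": {"targets": [{"translation": [-0.1,0.4,2],"spin": 0,"jaw": 0},{"translation": [-0.1,0.4,4],"spin": 0,"jaw": 0},{"translation": [-0.1,0.4,5],"spin": 0,"jaw": 0},{"translation": [-0.1,0.4,5.6],"spin": 0,"jaw": 0},{"translation": [-0.1,0.4,6],"spin": 0,"jaw": 0}]}}

```text
time: 2.15
tool_pos: [0.4771, 0.0985, 0.0869]
tool_rot: [3.141, -0.0, -0.001]
contact_force: [-1.2, -0.7, 1.1]
opening: 0.0003
grip_force: 0.7
```

{"name": "send_rows", "arguments": {"targets": [{"translation": [0,0,0.1],"spin": 0,"jaw": 0},{"translation": [0,0,0.2],"spin": 0,"jaw": 0},{"translation": [0,0,0.25],"spin": 0,"jaw": 0},{"translation": [0,0,0.3],"spin": 0,"jaw": 0},{"translation": [0,0,0.3],"spin": 0,"jaw": 0}]}}

```text
time: 2.65
tool_pos: [0.4775, 0.0988, 0.084]
tool_rot: [3.141, -0.001, -0.0]
contact_force: [-0.9, -0.7, 1.0]
opening: 0.0003
grip_force: 0.7
```

{"name": "send_rows", "arguments": {"targets": [{"translation": [0,0,0.05],"spin": 0,"jaw": 0},{"translation": [0,0,0.1],"spin": 0,"jaw": 0},{"translation": [0,0,0.15],"spin": 0,"jaw": 0},{"translation": [0,0,0.2],"spin": 0,"jaw": 0},{"translation": [0,0,0.2],"spin": 0,"jaw": 0}]}}

```text
time: 3.15
tool_pos: [0.4777, 0.0988, 0.0833]
tool_rot: [3.141, -0.002, -0.0]
contact_force: [-4.6, -1.7, 15.5]
opening: 0.0005
grip_force: 8.2
```

{"name": "send_rows", "arguments": {"targets": [{"translation": [0,0,-1],"spin": 0,"jaw": 0},{"translation": [0,0,-3.5],"spin": 0,"jaw": 0},{"translation": [0,0,-5.5],"spin": 0,"jaw": 0},{"translation": [2,-3,-6.5],"spin": 0,"jaw": 0},{"translation": [4,-6,-6.5],"spin": 0,"jaw": 0}]}}

```text
time: 3.65
tool_pos: [0.5185, 0.1594, 0.1489]
tool_rot: [-3.141, -0.004, -0.002]
contact_force: [0.8, -0.5, -0.3]
opening: 0.0004
grip_force: 0.0
```

{"name": "send_rows", "arguments": {"targets": [{"translation": [2.3,-3.0,0],"spin": 0,"jaw": 0},{"translation": [4.6,-6,0],"spin": 0,"jaw": 0},{"translation": [6,-7.5,0],"spin": 0,"jaw": 0},{"translation": [6.3,-7.8,0.2],"spin": 0,"jaw": 0},{"translation": [6.3,-7.8,0.5],"spin": 0,"jaw": 0}]}}

```text
time: 4.15
tool_pos: [0.5799, 0.2369, 0.141]
tool_rot: [3.141, 0.001, 0.0]
contact_force: [0.0, 0.1, -0.4]
opening: 0.0004
grip_force: 0.0
```

Run:
```python
from h import *
im,de,st=snap("wrist","w2"); C=cam("wrist",st); print(st["tool_pos"],st["tool_rot"],st["time"])
ti,td,_=snap("top","t2")
print(proj(C,[[.5835,.2417,.099]]))
T=cam("top")
v,u=np.mgrid[0:400,0:640]; uv=np.c_[u.ravel(),v.ravel()]
for nm,CC,I,D in [("wrist",C,im,de),("top",T,ti,td)]:
  P=at_d(CC,uv,D.ravel()).reshape(400,640,3)
  for n,(x,y) in dict(far=(.583,.24),left=(.485,.411),near=(.478,.104),pink=(.399,.005)).items():
    m=(np.hypot(P[...,0]-x,P[...,1]-y)<.03)&(I.min(2)>140)&(P[...,2]>.075)&(P[...,2]<.11)
    if m.sum()>10: print(nm,n,m.sum(),np.median(P[m],0).round(4),P[m].min(0).round(4),P[m].max(0).round(4))
```

```text
[0.57985351 0.23688061 0.14102334] [3.14120414e+00 9.02085324e-04 1.91172635e-04] 4.15
[[312.23743552 218.26856166]]
wrist far 1839 [0.5857 0.2394 0.0982] [0.5724 0.2228 0.0949] [0.6    0.2565 0.1007]
wrist left 17 [0.5008 0.4068 0.0965] [0.4986 0.4028 0.0802] [0.5022 0.4092 0.098 ]
wrist near 133 [0.4926 0.1024 0.0855] [0.4904 0.091  0.0829] [0.495  0.1122 0.0871]
top left 113 [0.485  0.4129 0.0999] [0.4672 0.3942 0.08  ] [0.503  0.4339 0.106 ]
top near 114 [0.4775 0.1024 0.0876] [0.4599 0.0858 0.0792] [0.4953 0.1216 0.0922]
top pink 275 [0.3996 0.0053 0.0845] [ 0.3714 -0.0245  0.0757] [0.4289 0.0336 0.1052]
```

View pics/w2.png

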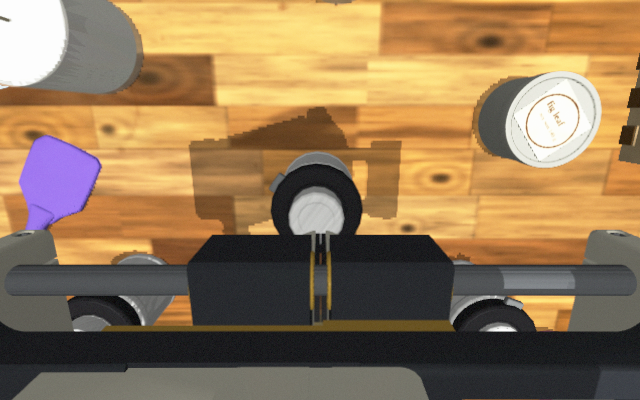

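The wrist view shows the far canister's button at (316,211) under the fingers. The near canister, pressed a moment ago, now measures 0.0875 m, so it has latched.

{"name": "send_rows", "arguments": {"targets": [{"translation": [0.3,-0.2,2],"spin": 0,"jaw": 0},{"translation": [0.3,-0.2,4],"spin": 0,"jaw": 0},{"translation": [0.3,-0.2,5],"spin": 0,"jaw": 0},{"translation": [0.3,-0.2,5.5],"spin": 0,"jaw": 0},{"translation": [0.3,-0.2,5.6],"spin": 0,"jaw": 0}]}}

```text
time: 4.75
tool_pos: [0.5829, 0.2382, 0.0858]
tool_rot: [3.141, 0.001, -0.001]
contact_force: [-1.5, -1.0, 1.2]
opening: 0.0004
grip_force: 0.7
```

{"name": "send_rows", "arguments": {"targets": [{"translation": [0,0,0.05],"spin": 0,"jaw": 0},{"translation": [0,0,0.1],"spin": 0,"jaw": 0},{"translation": [0,0,0.2],"spin": 0,"jaw": 0},{"translation": [0,0,0.3],"spin": 0,"jaw": 0},{"translation": [0,0,0.3],"spin": 0,"jaw": 0}]}}

```text
time: 5.25
tool_pos: [0.5836, 0.2388, 0.0837]
tool_rot: [-3.141, -0.002, -0.0]
contact_force: [-0.6, -0.5, 4.8]
opening: 0.0004
grip_force: 2.9
```

{"name": "send_rows", "arguments": {"targets": [{"translation": [0,0,0.05],"spin": 0,"jaw": 0},{"translation": [0,0,0.1],"spin": 0,"jaw": 0},{"translation": [0,0,0.12],"spin": 0,"jaw": 0},{"translation": [0,0,0.12],"spin": 0,"jaw": 0},{"translation": [0,0,0.12],"spin": 0,"jaw": 0}]}}

```text
time: 5.75
tool_pos: [0.5837, 0.2389, 0.0835]
tool_rot: [-3.141, -0.002, -0.0]
contact_force: [-3.5, -1.6, 11.7]
opening: 0.0005
grip_force: 5.9
```

{"name": "send_rows", "arguments": {"targets": [{"translation": [0,0,-1],"spin": 0,"jaw": 0},{"translation": [0,0,-3.5],"spin": 0,"jaw": 0},{"translation": [0,0,-5.5],"spin": 0,"jaw": 0},{"translation": [-1.7,-3,-6.2],"spin": 0,"jaw": 0},{"translation": [-3.7,-6.5,-6.2],"spin": 0,"jaw": 0}]}}

```text
time: 6.25
tool_pos: [0.5474, 0.3038, 0.1454]
tool_rot: [-3.14, -0.003, -0.004]
contact_force: [0.2, 0.6, -0.1]
opening: 0.0004
grip_force: 0.0
```

{"name": "send_rows", "arguments": {"targets": [{"translation": [-2,-3.6,0],"spin": 0,"jaw": 0},{"translation": [-4,-7.2,0],"spin": 0,"jaw": 0},{"translation": [-5.8,-9.8,0],"spin": 0,"jaw": 0},{"translation": [-6.2,-10.5,0.3],"spin": 0,"jaw": 0},{"translation": [-6.2,-10.5,0.5],"spin": 0,"jaw": 0}]}}

```text
time: 6.75
tool_pos: [0.4835, 0.4098, 0.1382]
tool_rot: [3.141, 0.0, 0.002]
contact_force: [0.2, 0.8, -1.0]
opening: 0.0007
grip_force: 0.0
```

```bash
cat > chk.py <<'E'
import sys
from h import *
im,de,st=snap("wrist","w"+sys.argv[1]); C=cam("wrist",st); print(st["tool_pos"],st["tool_rot"],st["time"])
ti,td,_=snap("top","t"+sys.argv[1])
T=cam("top")
v,u=np.mgrid[0:400,0:640]; uv=np.c_[u.ravel(),v.ravel()]
for nm,CC,I,D in [("wrist",C,im,de),("top",T,ti,td)]:
  P=at_d(CC,uv,D.ravel()).reshape(400,640,3)
  for n,(x,y) in dict(far=(.583,.24),left=(.485,.411),near=(.478,.104)).items():
    m=(np.hypot(P[...,0]-x,P[...,1]-y)<.03)&(I.min(2)>140)&(P[...,2]>.075)&(P[...,2]<.11)
    if m.sum()>10: print(nm,n,m.sum(),np.median(P[m],0).round(4),P[m].min(0).round(4),P[m].max(0).round(4))
E
python3 chk.py 3
```

```text
[0.48346681 0.40980847 0.13824625] [3.14141864e+00 7.57005243e-05 1.87573112e-03] 6.75
wrist far 2499 [0.5814 0.2447 0.0982] [0.5647 0.2245 0.0803] [0.6039 0.2575 0.1009]
wrist left 1667 [0.4885 0.4104 0.0982] [0.477  0.3933 0.094 ] [0.5011 0.4275 0.1005]
top far 106 [0.583  0.2411 0.0999] [0.5672 0.2252 0.0787] [0.6036 0.2578 0.1086]
top left 20 [0.4885 0.4029 0.1003] [0.4817 0.3964 0.0938] [0.4976 0.4076 0.1032]
top near 114 [0.4776 0.1023 0.0868] [0.46   0.0858 0.0768] [0.4954 0.1216 0.0928]
```

{"name": "send_rows", "arguments": {"targets": [{"translation": [0,0,2],"spin": 0,"jaw": 0},{"translation": [0,0,4],"spin": 0,"jaw": 0},{"translation": [0,0,4.8],"spin": 0,"jaw": 0},{"translation": [0,0,5.2],"spin": 0,"jaw": 0},{"translation": [0,0,5.3],"spin": 0,"jaw": 0}]}}

```text
time: 7.35
tool_pos: [0.4849, 0.408, 0.0856]
tool_rot: [3.141, -0.0, -0.002]
contact_force: [-0.8, -0.3, 1.1]
opening: 0.001
grip_force: 0.7
```

{"name": "send_rows", "arguments": {"targets": [{"translation": [0,0,0.1],"spin": 0,"jaw": 0},{"translation": [0,0,0.2],"spin": 0,"jaw": 0},{"translation": [0,0,0.3],"spin": 0,"jaw": 0},{"translation": [0,0,0.35],"spin": 0,"jaw": 0},{"translation": [0,0,0.35],"spin": 0,"jaw": 0}]}}

```text
time: 7.85
tool_pos: [0.4848, 0.4091, 0.0836]
tool_rot: [-3.141, -0.002, -0.0]
contact_force: [-0.8, -2.3, 7.9]
opening: 0.0004
grip_force: 4.1
```

{"name": "send_rows", "arguments": {"targets": [{"translation": [0,0,0.05],"spin": 0,"jaw": 0},{"translation": [0,0,0.1],"spin": 0,"jaw": 0},{"translation": [0,0,0.1],"spin": 0,"jaw": 0},{"translation": [0,0,-1],"spin": 0,"jaw": 0},{"translation": [0,0,-4],"spin": 0,"jaw": 0}]}}

```text
time: 8.35
tool_pos: [0.4826, 0.408, 0.1201]
tool_rot: [3.139, 0.005, -0.0]
contact_force: [0.0, 0.3, -0.5]
opening: 0.0005
grip_force: 0.0
```

{"name": "send_rows", "arguments": {"targets": [{"translation": [0,0,-2.5],"spin": 0,"jaw": 0},{"translation": [2.3,4,-3],"spin": 0,"jaw": 0.5},{"translation": [4.6,8,-3],"spin": 0,"jaw": 1},{"translation": [6.9,12,-3],"spin": 0,"jaw": 1},{"translation": [9,15.5,-3],"spin": 0,"jaw": 1}]}}

```text
time: 8.85
tool_pos: [0.5749, 0.2522, 0.1525]
tool_rot: [-3.141, -0.001, -0.0]
contact_force: [0.4, 0.8, 0.8]
opening: 0.028
grip_force: 0.0
```

```bash
python3 chk.py 4
```

```text
[0.57492917 0.25220348 0.15249093] [-3.14139857e+00 -5.60166162e-04 -3.93969028e-04] 8.85
wrist far 1922 [0.5847 0.237  0.0982] [0.5675 0.2178 0.0788] [0.6001 0.2535 0.1006]
wrist left 1037 [0.4896 0.4101 0.0855] [0.477  0.3956 0.0786] [0.5018 0.4272 0.0876]
wrist near 637 [0.4863 0.094  0.0854] [0.4746 0.0756 0.0791] [0.4957 0.1081 0.0877]
top left 107 [0.4834 0.4124 0.0871] [0.4673 0.3963 0.0794] [0.5028 0.4305 0.0926]
top near 113 [0.479  0.1025 0.0862] [0.4601 0.0858 0.0779] [0.4953 0.1216 0.0935]
```

Both left and near have latched at 0.086–0.087 m. The far canister's button sprang back to 0.098–0.100 m, so that one is worn. I'll grasp it with the jaws turned away from its tab.

{"name": "send_rows", "arguments": {"targets": [{"translation": [0.4,0.6,0],"spin": -6,"jaw": 1},{"translation": [0.8,1.35,0],"spin": -13,"jaw": 1},{"translation": [0.8,1.35,0],"spin": -20,"jaw": 1},{"translation": [0.8,1.35,0],"spin": -27,"jaw": 1},{"translation": [0.8,1.35,0],"spin": -30,"jaw": 1}]}}

```text
time: 9.45
tool_pos: [0.5817, 0.2412, 0.1522]
tool_rot: [-3.141, -0.0, 0.528]
contact_force: [-0.1, -0.2, 0.4]
opening: 0.076
grip_force: 0.0
```

```bash
python3 chk.py 5
```

```text
[0.58173227 0.2411766  0.15215941] [-3.14109857e+00 -4.76817224e-05  5.27759454e-01] 9.45
wrist far 1963 [0.5834 0.2402 0.0983] [0.5658 0.2227 0.094 ] [0.6    0.2568 0.101 ]
wrist left 1860 [0.4848 0.4105 0.0857] [0.4631 0.3927 0.0795] [0.5019 0.4309 0.0884]
top far 11 [0.5716 0.241  0.0992] [0.568  0.2381 0.0978] [0.578  0.2477 0.1029]
top left 109 [0.4835 0.4124 0.0866] [0.4669 0.3946 0.0782] [0.5024 0.4309 0.0945]
top near 112 [0.4777 0.1024 0.0872] [0.4602 0.0858 0.0773] [0.4953 0.1216 0.0936]
```

View pics/w5.png

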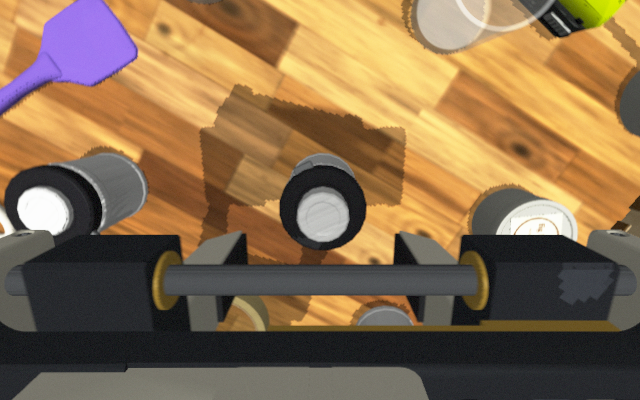

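The worn canister is centred between the open fingers at (323,212), with its tab clear of them.

{"name": "send_rows", "arguments": {"targets": [{"translation": [0,0.2,1.5],"spin": 0,"jaw": 1},{"translation": [0,0.2,4],"spin": 0,"jaw": 1},{"translation": [0,0.2,7],"spin": 0,"jaw": 1},{"translation": [0,0.2,9.5],"spin": 0,"jaw": 1},{"translation": [0,0.2,11],"spin": 0,"jaw": 1}]}}

```text
time: 10.05
tool_pos: [0.5819, 0.2388, 0.04]
tool_rot: [-3.141, 0.003, 0.522]
contact_force: [0.6, -1.1, -0.4]
opening: 0.0917
grip_force: 0.0
```

{"name": "send_rows", "arguments": {"targets": [{"translation": [0,0,0],"spin": 0,"jaw": 0.75},{"translation": [0,0,0],"spin": 0,"jaw": 0.7},{"translation": [0,0,0],"spin": 0,"jaw": 0.6},{"translation": [0,0,0],"spin": 0,"jaw": 0.5},{"translation": [0,0,0],"spin": 0,"jaw": 0.5}], "force": 20}}

```text
time: 10.55
tool_pos: [0.5839, 0.239, 0.0435]
tool_rot: [3.141, -0.003, 0.523]
contact_force: [-0.8, 0.5, 5.0]
opening: 0.0638
grip_force: 20.0
```

{"name": "send_rows", "arguments": {"targets": [{"translation": [0,0,0],"spin": 0,"jaw": 0.4},{"translation": [0,0,-0.3],"spin": 0,"jaw": 0.4},{"translation": [0,0,-0.8],"spin": 0,"jaw": 0.4},{"translation": [0,0,-1.5],"spin": 0,"jaw": 0.4},{"translation": [0,0,-2.5],"spin": 0,"jaw": 0.4}], "force": 30}}

```text
time: 11.05
tool_pos: [0.5828, 0.2383, 0.067]
tool_rot: [-3.141, 0.001, 0.523]
contact_force: [0.3, 1.2, -2.4]
opening: 0.0636
grip_force: 30.0
```

{"name": "send_rows", "arguments": {"targets": [{"translation": [0,0,-2],"spin": 0,"jaw": 0.4},{"translation": [0,0,-4.5],"spin": 0,"jaw": 0.4},{"translation": [0,0,-7.5],"spin": 0,"jaw": 0.4},{"translation": [0,0,-10],"spin": 0,"jaw": 0.4},{"translation": [0,0,-11],"spin": 0,"jaw": 0.4}]}}

```text
time: 11.55
tool_pos: [0.5844, 0.2388, 0.1807]
tool_rot: [3.14, -0.005, 0.523]
contact_force: [0.9, -0.4, -1.9]
opening: 0.0636
grip_force: 30.0
```

```bash
python3 chk.py 6
```

```text
[0.58437939 0.23884653 0.1806524 ] [ 3.14013164 -0.00518731  0.52305892] 11.55
wrist left 1581 [0.4842 0.4105 0.0857] [0.4622 0.3929 0.079 ] [0.5016 0.4311 0.0882]
top left 110 [0.4833 0.4127 0.0867] [0.467  0.3943 0.0791] [0.5027 0.4313 0.0958]
top near 113 [0.4786 0.1024 0.0867] [0.46   0.0858 0.077 ] [0.4958 0.1215 0.0928]
```

View pics/w6.png

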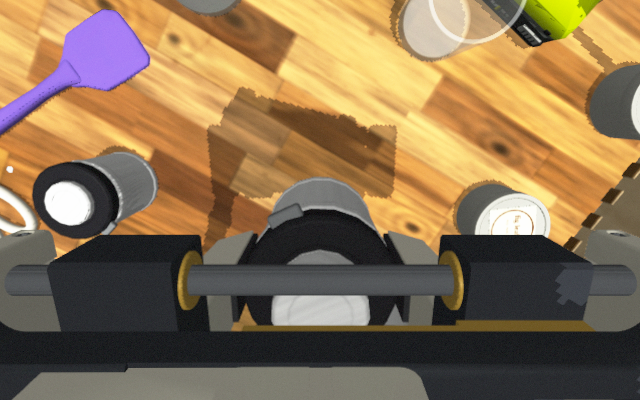

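The canister is held upright, with its lid at (320,270) between the fingers. I'll carry it round the cabinet to the tray.

{"name": "send_rows", "arguments": {"targets": [{"translation": [-2.5,0.7,0],"spin": 4,"jaw": 0.4},{"translation": [-6,1.7,0],"spin": 10,"jaw": 0.4},{"translation": [-10,2.9,0],"spin": 17,"jaw": 0.4},{"translation": [-14.5,4.2,0],"spin": 24,"jaw": 0.4},{"translation": [-18.5,5.3,0],"spin": 30,"jaw": 0.4}]}}

```text
time: 12.15
tool_pos: [0.4467, 0.099, 0.1754]
tool_rot: [3.141, 0.003, -0.005]
contact_force: [0.4, -1.2, -1.4]
opening: 0.0633
grip_force: 30.0
```

{"name": "send_rows", "arguments": {"targets": [{"translation": [0,4,0],"spin": 0,"jaw": 0.4},{"translation": [0,8,0],"spin": 0,"jaw": 0.4},{"translation": [0,12,0],"spin": 0,"jaw": 0.4},{"translation": [0,15.5,0],"spin": 0,"jaw": 0.4},{"translation": [0,18,0],"spin": 0,"jaw": 0.4}]}}

```text
time: 12.65
tool_pos: [0.4482, -0.0817, 0.1757]
tool_rot: [-3.141, 0.002, -0.002]
contact_force: [0.8, 0.4, -1.9]
opening: 0.0636
grip_force: 30.0
```

{"name": "send_rows", "arguments": {"targets": [{"translation": [0.1,3.5,0],"spin": 0,"jaw": 0.4},{"translation": [0.2,6.5,0],"spin": 0,"jaw": 0.4},{"translation": [0.3,7.9,0],"spin": 0,"jaw": 0.4},{"translation": [0.3,7.9,0.5],"spin": 0,"jaw": 0.4},{"translation": [0.3,7.9,1],"spin": 0,"jaw": 0.4}]}}

```text
time: 13.15
tool_pos: [0.4516, -0.158, 0.1659]
tool_rot: [-3.14, 0.002, -0.001]
contact_force: [0.1, -0.0, -2.0]
opening: 0.0636
grip_force: 30.0
```

Run:
```python
from h import *
im,de,st=snap("wrist","w7"); C=cam("wrist",st); print(st["tool_pos"],st["time"])
a=np.radians(87.2); yv=np.array([np.cos(a),np.sin(a)]); xv=np.array([np.sin(a),-np.cos(a)])
c=np.array([.452,-.161])
for sx,sy in [(1,1),(1,-1),(-1,1),(-1,-1)]:
    p=c+sx*.067*xv+sy*.0615*yv; q=proj(C,[[*p,.042]])[0]; print(q); cv2.circle(im,tuple(int(t) for t in q),4,(255,0,0),1)
cv2.imwrite("pics/w7m.png",im[:,:,::-1])
```

```text
[ 0.45163811 -0.15796846  0.16586768] 13.15
[252.47594188 109.0151089 ]
[402.42518663 116.33916668]
[253.37916681 259.32283656]
[386.20732487 265.1119475 ]
```

View pics/w7m.png

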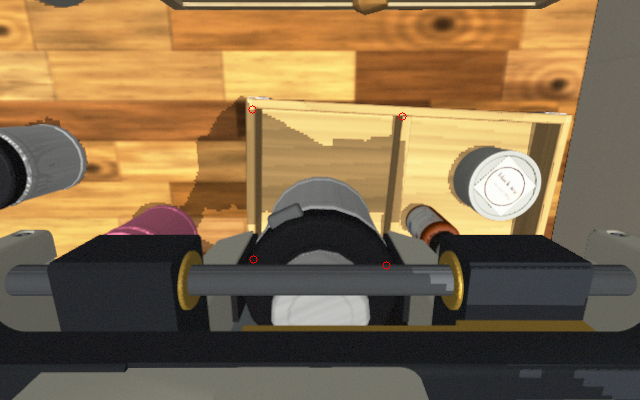

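The canister is centred over the empty half, whose inner walls are at about x=258 and x=395 px. The dropper bottle at (425,220) is close to the gripper body's footprint, so I'll turn the wrist 45° before lowering.

{"name": "send_rows", "arguments": {"targets": [{"translation": [0,0.2,0],"spin": -6,"jaw": 0.4},{"translation": [0,0.2,0.5],"spin": -14,"jaw": 0.4},{"translation": [0,0.2,1],"spin": -22,"jaw": 0.4},{"translation": [0,0.2,1.5],"spin": -30,"jaw": 0.4},{"translation": [0,0.2,2],"spin": -38,"jaw": 0.4}]}}

```text
time: 13.7
tool_pos: [0.452, -0.1592, 0.1465]
tool_rot: [-3.141, 0.0, 0.67]
contact_force: [0.1, 0.3, -2.4]
opening: 0.0633
grip_force: 30.0
```

{"name": "send_rows", "arguments": {"targets": [{"translation": [0,0,1.5],"spin": -6,"jaw": 0.4},{"translation": [0,0,3.5],"spin": -7,"jaw": 0.4},{"translation": [0,0,5.5],"spin": -7,"jaw": 0.4},{"translation": [0,0,7],"spin": -7,"jaw": 0.4},{"translation": [0,0,7.5],"spin": -7,"jaw": 0.4}]}}

```text
time: 14.2
tool_pos: [0.4512, -0.1589, 0.0704]
tool_rot: [-3.138, 0.001, 0.787]
contact_force: [-0.5, 0.7, -2.7]
opening: 0.0635
grip_force: 30.0
```

{"name": "send_rows", "arguments": {"targets": [{"translation": [0,0,0.5],"spin": 0,"jaw": 0.4},{"translation": [0,0,1],"spin": 0,"jaw": 0.4},{"translation": [0,0,1.4],"spin": 0,"jaw": 0.4},{"translation": [0,0,1.6],"spin": 0,"jaw": 0.4},{"translation": [0,0,1.7],"spin": 0,"jaw": 0.4}]}}

```text
time: 14.7
tool_pos: [0.4523, -0.1609, 0.0551]
tool_rot: [3.141, -0.0, 0.785]
contact_force: [0.0, 0.3, -2.3]
opening: 0.0637
grip_force: 30.0
```

{"name": "send_rows", "arguments": {"targets": [{"translation": [0,0,0.05],"spin": 0,"jaw": 0.4},{"translation": [0,0,0.1],"spin": 0,"jaw": 0.4},{"translation": [0,0,0.15],"spin": 0,"jaw": 0.4},{"translation": [0,0,0.2],"spin": 0,"jaw": 0.4},{"translation": [0,0,0.2],"spin": 0,"jaw": 0.4}]}}

```text
time: 15.2
tool_pos: [0.4523, -0.1608, 0.053]
tool_rot: [3.142, 0.0, 0.785]
contact_force: [1.0, -0.9, -2.8]
opening: 0.0637
grip_force: 30.0
```

{"name": "send_rows", "arguments": {"targets": [{"translation": [0,0,0.05],"spin": 0,"jaw": 0.4},{"translation": [0,0,0.1],"spin": 0,"jaw": 0.4},{"translation": [0,0,0.15],"spin": 0,"jaw": 0.4},{"translation": [0,0,0.2],"spin": 0,"jaw": 0.4},{"translation": [0,0,0.2],"spin": 0,"jaw": 0.4}]}}

```text
time: 15.7
tool_pos: [0.4522, -0.1609, 0.0515]
tool_rot: [3.141, 0.0, 0.785]
contact_force: [-2.6, -0.3, 4.4]
opening: 0.0636
grip_force: 30.0
```

{"name": "send_rows", "arguments": {"targets": [{"translation": [0,0,0],"spin": 0,"jaw": 0.72},{"translation": [0,0,0],"spin": 0,"jaw": 0.76},{"translation": [0,0,0],"spin": 0,"jaw": 0.82},{"translation": [0,0,0],"spin": 0,"jaw": 0.9},{"translation": [0,0,0],"spin": 0,"jaw": 0.9}]}}

```text
time: 16.2
tool_pos: [0.4523, -0.1608, 0.0509]
tool_rot: [3.142, 0.0, 0.785]
contact_force: [-0.4, -0.6, -0.0]
opening: 0.0821
grip_force: 0.0
```

{"name": "send_rows", "arguments": {"targets": [{"translation": [0,0,-1],"spin": 0,"jaw": 0.9},{"translation": [0,0,-3.5],"spin": 0,"jaw": 0.9},{"translation": [0,0,-7],"spin": 0,"jaw": 0.9},{"translation": [0,0,-11],"spin": 0,"jaw": 0.9},{"translation": [0,0,-14],"spin": 0,"jaw": 0.9}]}}

```text
time: 16.7
tool_pos: [0.4526, -0.161, 0.1941]
tool_rot: [3.139, -0.001, 0.785]
contact_force: [0.6, -0.1, -0.5]
opening: 0.0826
grip_force: 0.0
```

```bash
python3 chk.py 8
```

```text
[ 0.45260239 -0.16095116  0.19410542] [ 3.13894361e+00 -7.12774020e-04  7.84942092e-01] 16.7
top left 108 [0.4835 0.4129 0.087 ] [0.467  0.3949 0.0785] [0.5023 0.431  0.0941]
top near 113 [0.4786 0.1025 0.0868] [0.46   0.0858 0.0773] [0.4954 0.1215 0.0935]
```

View pics/w8.png

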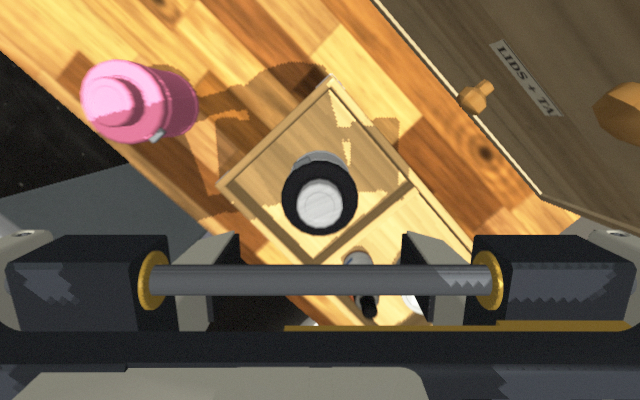

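The worn canister stands upright and free in the middle of the empty half, with its button at (320,203). The bottle and the small tin haven't moved. I'll let the arm settle for one call and hand in.

{"name": "send_rows", "arguments": {"targets": [{"translation": [0,0,-0.5],"spin": 0,"jaw": 0.9},{"translation": [0,0,-0.5],"spin": 0,"jaw": 0.9},{"translation": [0,0,-0.5],"spin": 0,"jaw": 0.9},{"translation": [0,0,-0.5],"spin": 0,"jaw": 0.9},{"translation": [0,0,-0.5],"spin": 0,"jaw": 0.9}]}}

```text
time: 17.3
tool_pos: [0.452, -0.1607, 0.1953]
tool_rot: [-3.14, 0.0, 0.785]
contact_force: [-0.1, 0.5, 0.0]
opening: 0.0826
grip_force: 0.0
```

```bash
python3 -c "
from cell import job; print(job.hand_in())"
```

```text
the job is handed in; nothing more can be done
None
```

Job handed in at about 17 s (no verdict came back): all three buttons were pressed to the stop, the two good canisters latched and were left standing, and the worn one stands upright and released in the empty half of the tray.

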